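# Close up the cube calendar

### The arm

A 7-joint arm with a two-finger parallel gripper is mounted at the origin on a cart in front of the work surface, level with it; the furniture and walls round the work are solid. World frame = base frame: x ahead of the robot, y to its left, z up, the work surface at z = 0. Lengths are in m, angles in degrees, forces in N, time in s.
With the tool pointing down it reaches from about 0.425 to 0.875 m from the base axis. Payload 4.7 kg.
Tool frame: the origin (TCP) lies midway between the tips of the shut fingers; the grasp point (between the pads) lies 19 mm behind it (env.grip_depth is the distance from the TCP to the grasp point, in m); z points along the fingers, y is the line along which they close (so a half turn about z gives the same grasp; the last joint's range is limited). The gripper opens to 87 mm and grips with 3 to 60 N. Pads are 19 mm wide; open, the fingers measure 117 mm over their backs; the gripper's body (75 mm by 190 mm) begins 51 mm behind the grasp point.
Start: joints at [-63.02, 18.392, -4.016, 83.108, 1.295, 78.541, -3.26], TCP at [0.287, 0.583, 0.223] pointing down, gripper open.
Joint ranges: [-163.93, 163.93], [-17.29, 119.83], [-79.2, 71.16], [3.27, 140.29], [-89.18, 269.18], [5.43, 117.66], [-154.24, 154.24]. Speed limits (degrees/s): [147.25, 147.25, 180, 180, 180, 180, 180].

### API

Orientations are given as [roll, pitch, yaw] about the fixed x, y, z axes, in that order (R = Rz(yaw) Ry(pitch) Rx(roll)).
In Python, from cell import get_obs, optics, env, nets gives the robot as it stands.
- The arm moves only by the shell command python3 -m creep 'ROWS' [FORCE]. ROWS is JSON, a list of rows, each an object of numbers: "wx", "wy", "wz": the turn, a rotation vector about the tool's x, y, z in degrees; "tx", "ty", "tz": the shift along the tool's x, y, z in mm; "gripper": the opening, from -1 (shut) to 1 (fully open). A call has 1 to 5 rows; each row is the pose to reach, as a shift and turn from the pose commanded when the call began, along the tool's axes at that moment; what a row does not reach only later rows make up. A row lasts 1/12 s, in which the tool goes at most 41.7 mm and 7.16 degrees, less where a joint would pass 70% of its speed; a pose out of reach is approached as far as the arm can. A call with a gripper value outside its range is refused whole. The fingers move at their own pace and stop on an object; FORCE is the grip in N (left out, the last holds). Time passes only in rows, so rows that repeat a pose let the fingers close. It gives the time, the measured TCP pose, the force, the opening and the grip force at its end, in the units of the state.
- get_obs(): the state, without advancing time (a new reading comes with each control period).
- optics.read_camera(name): name is "scene" or "top" or "wrist"; returns (picture, depth): 480x640x3 uint8, red, green, blue; 480x640 float32, m along the optical axis (not along the pixel's ray), 0 where there is no reading.
- optics.camera_info(name): a dict with "fovy" (degrees; the focal length in pixels is half the picture's height over the tangent of half this angle, whatever the lens; pixels are square), "cx", "cy" (the principal point, pixels), "R" (3x3) and "t" (3): a world point X has camera coordinates R X + t; the wrist camera has in their place "tool_from_camera" (4x4, takes a point from camera to tool coordinates, whose origin is the TCP and whose axes are the flange's). Camera axes: x right, y down, z forward; pixel columns grow to the right and rows downward; lengths in m; the calibration is good to about 2 mm. A picture is of the moment at which its call begins: read the wrist's pose just before it. camera_info takes no time and is no camera call.
- env.sign_off(): hands the job in; it is judged then, once.
Trained networks look in the newest picture that a camera, given by its name, has taken for a name from the list of things; names that differ only in an ending like _2 or _b are one class to them, and where a whole thing is asked for, a point or a joint stands for the part that bears it (a point fixed in the world has none). Each returns a list of dicts, best first, with "confidence" (0 to 1); they miss things now and then, are a little off and sometimes report something else, mostly with a low value. They report only what shows in the picture. A call takes as long as a camera call. They do not tell look-alikes from the thing itself.
- nets.look_for(query, camera): "point" ([x, y, z] in m, in world coordinates, good to about 4 mm: the middle of the surface that is visible of it).
- nets.place_of(query, camera): "point" ([x, y, z] in m, in world coordinates, good to about 4 mm: a listed point, or the origin of a listed thing).
The state is a dict: "time_s": time; "qpos": joint angles; "joint_velocities": joint speeds; "effort": joint torques, N m; "tool_pos": TCP position; "tool_rot": TCP orientation; "force": force on the tool from outside, world axes, zero at the start; "wrist_torque": the same for the moment, N m; "grip_width": finger opening in m; "grasp_force": force on a finger pad.
Only numpy, scipy, OpenCV 4.12 (cv2) and the standard library are available. Lean on these libraries where they do the work, as an engineer would, in place of code of your own. Each camera call takes 0.05 s, during which the arm holds its last target. There are 200 camera calls.

### The job

Two cubes of the desk calendar have strayed from their wooden holder. Push them back along the table with the fingertips, without lifting any cube, so that all three cubes stand flush against the long rail of the holder in one closed row that starts at its end stop, and leave the other things on the table where they are.

Things in the scene. Friction and masses are not known exactly. Their poses are not given: they have to be found in the camera images.
- calendar_holder: Fixed L-shaped wooden holder, 18 mm high, no floor. Origin on the table in the inner corner. Front face of the 20 mm thick rail: plane x = 0, from y = 0 to -250 mm; +x points from the cubes into the rail, away from the robot. Face of the end stop (15 mm thick, 48 mm long): plane y = 0, at the rail's left end. Cube centres in the closed row: x = -21.5, y = -21.5, -64.5, -107.5 mm.
- cube_1: Pale wooden calendar cube with dark print, 43 mm each way, about 60 g. Origin: centre of its underside; z up, x and y square to its upright faces (at the start within 0.3 rad of the holder's). It already stands in the holder's corner.
- cube_2: Pale wooden calendar cube with dark print, 43 mm each way, about 60 g. Origin: centre of its underside; z up, x and y square to its upright faces (at the start within 0.3 rad of the holder's). At the start 35 to 70 mm in front of where it would meet the rail, at about y = -90 mm of the holder. It slides on the table when pushed with less than 1 N.
- cube_3: Pale wooden calendar cube with dark print, 43 mm each way, about 60 g. Origin: centre of its underside; z up, x and y square to its upright faces (at the start within 0.3 rad of the holder's). At the start 35 to 70 mm in front of where it would meet the rail, at about y = -175 mm of the holder. It slides on the table when pushed with less than 1 N.
- table_lamp: Fixed tall lamp with a wide shade, standing behind and to the left of the work; keep the arm clear of it. Origin: centre of its foot on the table; the shade reaches 150 mm out from that axis between 400 and 710 mm above the table.
- ink_bottle: Bystander: square dark blue ink bottle with a black cap, 49 x 49 x 57 mm; origin at the centre of its underside.
- rubber_stamp: Bystander: rubber stamp with a turned brown wooden handle, 25 x 56 x 66 mm, standing; origin at the centre of its underside.
- mug: Bystander: white mug with a blue pattern, 82 x 114 (with handle) x 91 mm high; origin at the centre of its underside.
- eraser: Bystander: white eraser in a dark blue sleeve, 23 x 48 x 13 mm; origin at the centre of its underside.
- stapler: Bystander: dark green stapler, 159 x 38 x 43 mm; origin at the centre of its underside.
- fountain_pen: Bystander: dark red pen lying on the table, 136 mm long; origin at the centre of its underside.
- calculator: Bystander: dark grey pocket calculator, 116 x 72 x 12 mm; origin at the centre of its underside.
There are look-alikes about, which are no part of the job. Leave any green or yellow look-alike of the cube_2 alone. What is shaped like the cube_3 but purple is not meant.

How it is judged (in metres and radians):
At the end, for the whole second after the job is handed in: All three cubes stand upright on the table and at rest, each within 6 mm of the rail and square to it within 0.14 rad (8 degrees), in one row from the end stop with all gaps together (stop to first cube and between cubes) at most 8 mm (x of cube_1 in the frame of calendar_holder between -0.0275 and -0.016 m and y of cube_1 in the frame of calendar_holder between -0.1155 and -0.016 m and angle between the x axis of each of cube_1, cube_2, cube_3 and the x axis of calendar_holder, either way round below 0.14 rad and angle between each of cube_1, cube_2, cube_3's own z axis and vertical below 0.1 rad and height (world z) of each of cube_1, cube_2, cube_3 below 0.004 m and linear speed of each of cube_1, cube_2, cube_3 below 0.01 m/s and x of cube_2 in the frame of calendar_holder between -0.0275 and -0.016 m and y of cube_2 in the frame of calendar_holder between -0.1155 and -0.016 m and x of cube_3 in the frame of calendar_holder between -0.0275 and -0.016 m and y of cube_3 in the frame of calendar_holder between -0.1155 and -0.016 m); the robot touches nothing.
It fails at once if a cube is lifted more than 10 mm off the table (height (world z) of any of cube_1, cube_2, cube_3 above 0.01 m).
It fails at once if a bystander is moved more than 15 mm (distance of any of ink_bottle, rubber_stamp, mug, eraser, stapler, fountain_pen, calculator from where it was at the start of the episode above 0.015 m).
It also fails if it takes over 48 s, if anything falls off the work surface, if the arm or the gripper's body presses on something with over 40 N, if the wrist force passes 120 N, or if a joint passes its speed limit or range.

## Working session

There is one attempt and no reset: what is moved stays moved. The work goes in short steps, Python scripts to look and compute and a shell command to move; the robot and the scene stay as the last step left them, time stands still between calls to the robot, and variables do not carry over. Pictures are saved under pics/ and viewed, at most 10 in all, crops included, and the job is handed in when it is done.

```bash
mkdir -p pics; ls
python3 - <<'E'
from cell import get_obs, optics, env, nets
import cv2
o=get_obs(); print(o['time_s'],o['tool_pos'],o['tool_rot'])
for c in ['top','scene']:
    p,d=optics.read_camera(c); cv2.imwrite(f'pics/{c}0.png',p[:,:,::-1])
    i=optics.camera_info(c); print(c,i)
    if c=='top':
        for q in ['cube_1','calendar_holder']:
            for r in nets.place_of(q,c): print(q,r)
E
```

```text
pics
0.0 [0.28648631 0.5828531  0.22146513] [-1.79891193e+02  5.74751902e-03  1.53831577e+02]
top {'fovy': 54.59978206817544, 'cx': 327.23746078726214, 'cy': 225.95322062230522, 'R': array([[-0.00578491, -0.99979359,  0.01947603],
       [-0.98176262,  0.00197741, -0.19010065],
       [ 0.1900229 , -0.02022056, -0.98157141]]), 't': array([-0.16051806,  0.576181  ,  1.25217581])}
cube_1 {'point': [0.4719, -0.3473, -0.0017], 'confidence': 0.85}
cube_1 {'point': [0.4642, -0.4663, 0.0015], 'confidence': 0.73}
cube_1 {'point': [0.5549, -0.2012, -0.0059], 'confidence': 0.72}
cube_1 {'point': [0.4566, -0.1548, 0.0045], 'confidence': 0.62}
cube_1 {'point': [0.3853, -0.2205, 0.0025], 'confidence': 0.54}
calendar_holder {'point': [0.5795, -0.1832, 0.0011], 'confidence': 0.94}
scene {'fovy': 45.084633003708184, 'cx': 311.4388900054962, 'cy': 234.25379430189045, 'R': array([[-0.7297742 , -0.68360534,  0.01064692],
       [-0.29718194,  0.30315123, -0.90541826],
       [ 0.61572113, -0.66391495, -0.42438711]]), 't': array([0.33926641, 0.23937117, 1.03825524])}
```

View pics/top0.png

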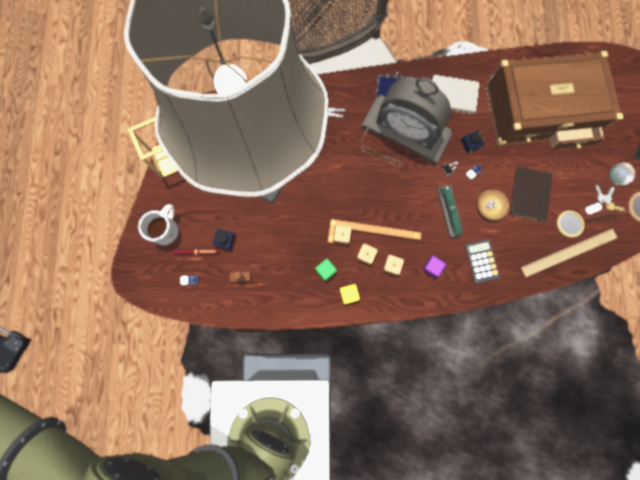

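View pics/scene0.png

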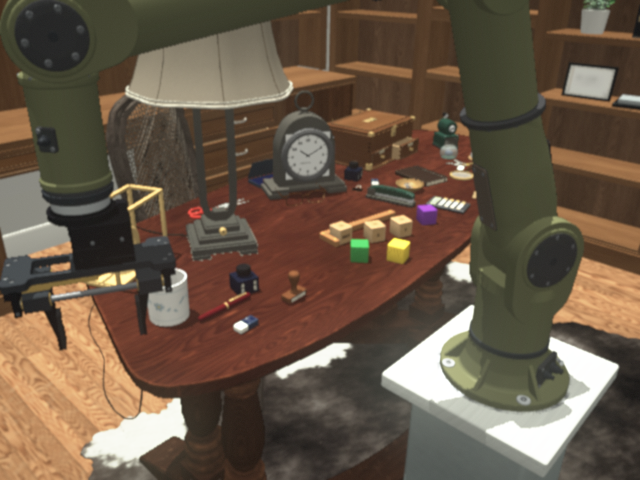

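The top view shows three pale cubes: (342,232) in the corner = cube_1, (367,254) = cube_2 and (394,265) = cube_3. The look-alikes are green at (326,269), yellow at (349,294) and purple at (435,267), and I leave those alone. The lamp is to the left and behind. Next I need an enlarged crop and the lamp position.

```bash
cat > h.py <<'E'
import numpy as np, cv2
from cell import get_obs, optics, env, nets
from scipy.spatial.transform import Rotation as Rn
def cloud(cam):
    """picture and world coordinates of every pixel"""
    o=get_obs(); p,d=optics.read_camera(cam); i=optics.camera_info(cam)
    f=240/np.tan(np.radians(i['fovy'])/2); v,u=np.mgrid[:480,:640]
    X=np.stack([(u-i['cx'])/f*d,(v-i['cy'])/f*d,d],-1).astype(float)
    if cam=='wrist':
        T=np.array(i['tool_from_camera']); X=X@T[:3,:3].T+T[:3,3]
        X=X@Rn.from_euler('xyz',o['tool_rot'],degrees=True).as_matrix().T+np.array(o['tool_pos'])
    else: X=(X-i['t'])@i['R']
    X[d==0]=np.nan
    return p,X
E
python3 - <<'E'
from h import *
p,X=cloud('top')
cv2.imwrite('pics/crop.png',cv2.resize(p[200:320,300:460,::-1],None,fx=5,fy=5,interpolation=cv2.INTER_CUBIC))
for n,(u,v) in dict(c1=(342,232),c2=(367,254),c3=(394,265),railL=(335,222),railR=(418,236),lamp=(230,90)).items(): print(n,X[v,u].round(3))
i=optics.camera_info('wrist'); print(i['fovy'],np.round(i['tool_from_camera'],3))
optics.read_camera('scene'); print(nets.place_of('table_lamp','scene')[:2])
E
```

```text
c1 [ 0.561 -0.205  0.041]
c2 [ 0.498 -0.275  0.039]
c3 [ 0.466 -0.35   0.045]
railL [ 0.594 -0.186  0.019]
railR [ 0.553 -0.427  0.018]
lamp [0.734 0.024 0.549]
69.85816776954721 [[-0.001 -0.952 -0.306  0.084]
 [ 1.    -0.001 -0.     0.001]
 [ 0.    -0.306  0.952 -0.162]
 [ 0.     0.     0.     1.   ]]
[]
```

View pics/crop.png

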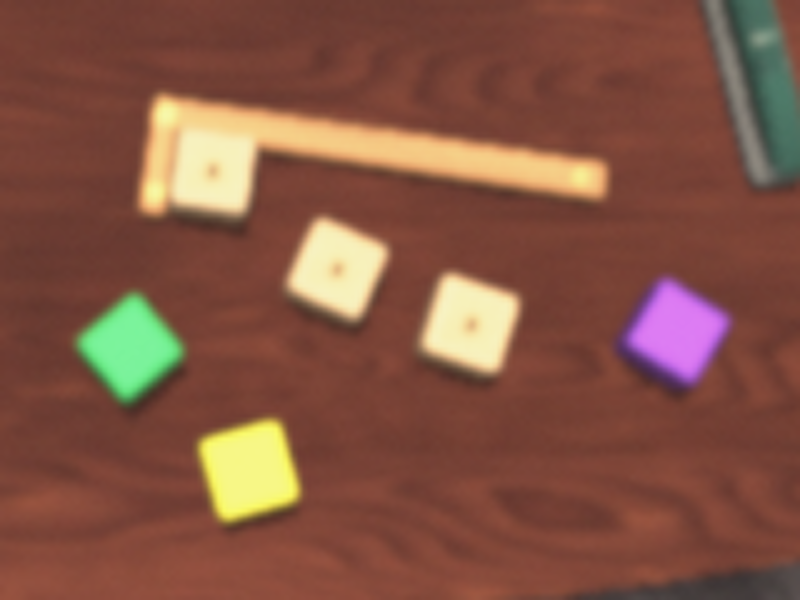

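The crop confirms it: pale cube_2 is at crop (337,270) and pale cube_3 at (470,325), both plain wood with a dot. The green, yellow and purple ones are clearly separate. The lamp shade's near rim is at about x=0.59, y=0.05, so I pass at x≈0.43.

```bash
python3 -m creep '[{"tx":-29,"ty":-29},{"tx":-58,"ty":-59},{"tx":-87,"ty":-88},{"tx":-116,"ty":-118},{"tx":-145,"ty":-147}]'
python3 -m creep '[{"tx":-29,"ty":-29},{"tx":-58,"ty":-59},{"tx":-87,"ty":-88},{"tx":-116,"ty":-118},{"tx":-145,"ty":-147}]'
python3 -m creep '[{"tx":-15,"ty":-16,"gripper":-1},{"tx":-30,"ty":-31},{"tx":-32,"ty":-50},{"tx":-47,"ty":-85},{"tx":-60,"ty":-115}]'
```

```text
validation failed for argument at $[0]...
validation failed for argument at $[0]...
validation failed for argument at $[0]...
```

```bash
python3 -m creep '[{"wx":0,"wy":0,"wz":0,"tx":-29,"ty":-29,"tz":0,"gripper":-1},{"wx":0,"wy":0,"wz":0,"tx":-58,"ty":-59,"tz":0,"gripper":-1},{"wx":0,"wy":0,"wz":0,"tx":-87,"ty":-88,"tz":0,"gripper":-1},{"wx":0,"wy":0,"wz":0,"tx":-116,"ty":-118,"tz":0,"gripper":-1},{"wx":0,"wy":0,"wz":0,"tx":-145,"ty":-147,"tz":0,"gripper":-1}]'
```

```text
time_s: 0.77
tool_pos: [0.3523, 0.3855, 0.2226]
tool_rot: [180.0, 0.0, 153.8]
force: [0.6, -0.0, -0.2]
grip_width: 0.0615
grasp_force: 0.0
```

```bash
python3 -m creep '[{"wx":0,"wy":0,"wz":0,"tx":-145,"ty":-147,"tz":0,"gripper":-1},{"wx":0,"wy":0,"wz":0,"tx":-145,"ty":-147,"tz":0,"gripper":-1},{"wx":0,"wy":0,"wz":0,"tx":-145,"ty":-147,"tz":0,"gripper":-1},{"wx":0,"wy":0,"wz":0,"tx":-145,"ty":-147,"tz":0,"gripper":-1},{"wx":0,"wy":0,"wz":0,"tx":-145,"ty":-147,"tz":0,"gripper":-1}]'
python3 -m creep '[{"wx":0,"wy":0,"wz":35,"tx":-92,"ty":-175,"tz":-30,"gripper":-1},{"wx":0,"wy":0,"wz":35,"tx":-92,"ty":-175,"tz":-30,"gripper":-1},{"wx":0,"wy":0,"wz":35,"tx":-92,"ty":-175,"tz":-30,"gripper":-1},{"wx":0,"wy":0,"wz":35,"tx":-92,"ty":-175,"tz":-30,"gripper":-1},{"wx":0,"wy":0,"wz":35,"tx":-92,"ty":-175,"tz":-30,"gripper":-1}]'
```

```text
time_s: 1.18
tool_pos: [0.4177, 0.1893, 0.2229]
tool_rot: [179.9, 0.0, 153.8]
force: [1.6, 0.6, 0.5]
grip_width: 0.0285
grasp_force: 0.0
time_s: 1.6
tool_pos: [0.4225, -0.0094, 0.2534]
tool_rot: [179.9, 0.0, 118.4]
force: [0.2, -0.1, 0.7]
grip_width: 0.0018
grasp_force: 0.0
```

```bash
python3 -m creep '[{"wx":0,"wy":0,"wz":35,"tx":-180,"ty":-92,"tz":-20,"gripper":-1},{"wx":0,"wy":0,"wz":35,"tx":-180,"ty":-92,"tz":-20,"gripper":-1},{"wx":0,"wy":0,"wz":35,"tx":-180,"ty":-92,"tz":-20,"gripper":-1},{"wx":0,"wy":0,"wz":35,"tx":-180,"ty":-92,"tz":-20,"gripper":-1},{"wx":0,"wy":0,"wz":35,"tx":-180,"ty":-92,"tz":-20,"gripper":-1}]'
python3 -m creep '[{"wx":0,"wy":0,"wz":35,"tx":-30,"ty":3,"tz":-30,"gripper":-1},{"wx":0,"wy":0,"wz":35,"tx":-30,"ty":3,"tz":-30,"gripper":-1},{"wx":0,"wy":0,"wz":35,"tx":-30,"ty":3,"tz":-30,"gripper":-1},{"wx":0,"wy":0,"wz":35,"tx":-30,"ty":3,"tz":-30,"gripper":-1},{"wx":0,"wy":0,"wz":35,"tx":-30,"ty":3,"tz":-30,"gripper":-1}]'
python3 -m creep '[{"wx":0,"wy":0,"wz":35,"tx":0,"ty":0,"tz":0,"gripper":-1},{"wx":0,"wy":0,"wz":35,"tx":0,"ty":0,"tz":0,"gripper":-1},{"wx":0,"wy":0,"wz":35,"tx":0,"ty":0,"tz":0,"gripper":-1},{"wx":0,"wy":0,"wz":35,"tx":0,"ty":0,"tz":0,"gripper":-1},{"wx":0,"wy":0,"wz":35,"tx":0,"ty":0,"tz":0,"gripper":-1}]'
python3 -m creep '[{"wx":0,"wy":0,"wz":23,"tx":0,"ty":0,"tz":0,"gripper":-1},{"wx":0,"wy":0,"wz":23,"tx":0,"ty":0,"tz":0,"gripper":-1},{"wx":0,"wy":0,"wz":23,"tx":0,"ty":0,"tz":0,"gripper":-1},{"wx":0,"wy":0,"wz":23,"tx":0,"ty":0,"tz":0,"gripper":-1},{"wx":0,"wy":0,"wz":23,"tx":0,"ty":0,"tz":0,"gripper":-1}]'
cat >> h.py <<'E'
def look(name):
    """wrist view: rail line and pale cube tops, cubes in the holder frame"""
    p,X=cloud('wrist'); cv2.imwrite(f'pics/{name}.png',p[:,:,::-1])
    hsv=cv2.cvtColor(p,cv2.COLOR_RGB2HSV); z=X[...,2]
    top=((z>.036)&(z<.05)&(hsv[...,1]<140)&(hsv[...,2]>130)).astype(np.uint8)
    top=cv2.morphologyEx(top,cv2.MORPH_OPEN,np.ones((5,5)))
    n,l,s,c=cv2.connectedComponentsWithStats(top); out=[]
    for k in range(1,n):
        if s[k,4]>200:
            r=cv2.minAreaRect((X[l==k][:,:2]*1000).astype(np.float32)); out.append((np.array(r[0])/1e3,r[1],r[2]))
    m=(z>.012)&(z<.024)&(X[...,0]>.5)&(X[...,0]<.66)&(X[...,1]<-.15)&(X[...,1]>-.47)&(hsv[...,2]>120)
    rail=cv2.minAreaRect((X[m][:,:2]*1000).astype(np.float32))
    return out,rail,m,X
E
python3 - <<'E'
from h import *
o,r,m,X=look('w1'); print(get_obs()['tool_pos'],get_obs()['tool_rot'])
for c in o: print(c)
print(r,m.sum())
E
```

```text
time_s: 2.02
tool_pos: [0.4283, -0.2111, 0.2733]
tool_rot: [179.9, -0.0, 83.4]
force: [0.4, 0.1, 0.4]
grip_width: 0.0005
grasp_force: 0.0
time_s: 2.43
tool_pos: [0.4286, -0.2385, 0.3028]
tool_rot: [180.0, -0.0, 48.4]
force: [-0.4, 1.0, 0.2]
grip_width: 0.0004
grasp_force: 0.0
time_s: 2.85
tool_pos: [0.4286, -0.2383, 0.3027]
tool_rot: [-180.0, -0.0, 13.5]
force: [-0.1, 0.5, 0.4]
grip_width: 0.0009
grasp_force: 0.0
time_s: 3.27
tool_pos: [0.4286, -0.2383, 0.3026]
tool_rot: [-180.0, -0.0, -9.2]
force: [-0.8, 0.1, 0.7]
grip_width: 0.0004
grasp_force: 0.0
[ 0.42858781 -0.23829919  0.30266798] [-1.79989829e+02 -2.04045634e-02 -9.12230181e+00]
(array([ 0.58914539, -0.53056445]), (25.367433547973633, 15.860457420349121), 16.220823287963867)
(array([ 0.55635071, -0.20165424]), (43.2288932800293, 42.50183868408203), 80.77827453613281)
(array([ 0.49984509, -0.27139481]), (43.036094665527344, 42.900123596191406), 65.12696838378906)
(array([ 0.46342441, -0.46046121]), (35.935035705566406, 35.824363708496094), 57.80351257324219)
(array([ 0.46830508, -0.34563745]), (43.21957015991211, 42.9786376953125), 70.9125747680664)
((545.96484375, -295.6627197265625), (265.79315185546875, 76.36473846435547), 80.69063568115234) 4577
```

View pics/w1.png

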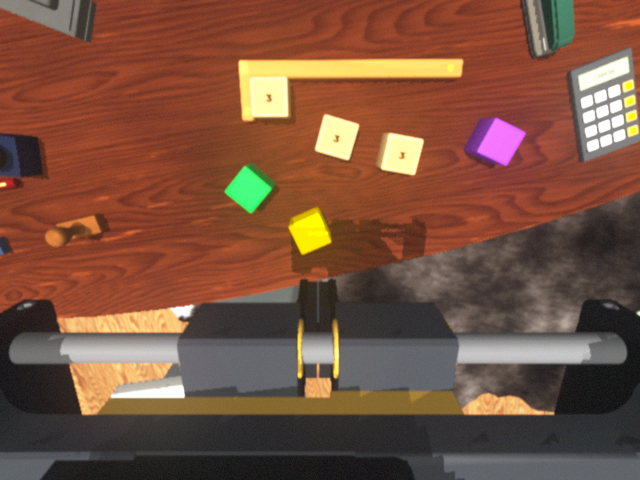

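The wrist view shows cube_1 at (270,97) in the corner, cube_2 at (337,138) and cube_3 at (401,154). The look-alikes are green (250,189), yellow (310,231) and purple (495,141). The holder yaw is -9.3°, so tool x is the holder's x and tool y is its -y. I lower behind cube_2 and push.

```bash
python3 -m creep '[{"wx":0,"wy":0,"wz":0,"tx":24,"ty":21,"tz":180,"gripper":-1},{"wx":0,"wy":0,"wz":0,"tx":24,"ty":21,"tz":180,"gripper":-1},{"wx":0,"wy":0,"wz":0,"tx":24,"ty":21,"tz":180,"gripper":-1},{"wx":0,"wy":0,"wz":0,"tx":24,"ty":21,"tz":180,"gripper":-1},{"wx":0,"wy":0,"wz":0,"tx":24,"ty":21,"tz":180,"gripper":-1}]'
python3 -m creep '[{"wx":0,"wy":0,"wz":0,"tx":0,"ty":0,"tz":35,"gripper":-1},{"wx":0,"wy":0,"wz":0,"tx":0,"ty":0,"tz":70,"gripper":-1},{"wx":0,"wy":0,"wz":0,"tx":0,"ty":0,"tz":95,"gripper":-1},{"wx":0,"wy":0,"wz":0,"tx":0,"ty":0,"tz":108,"gripper":-1},{"wx":0,"wy":0,"wz":0,"tx":0,"ty":0,"tz":108,"gripper":-1}]'
python3 -m creep '[{"wx":0,"wy":0,"wz":0,"tx":6,"ty":0,"tz":0,"gripper":-1},{"wx":0,"wy":0,"wz":0,"tx":12,"ty":0,"tz":0,"gripper":-1},{"wx":0,"wy":0,"wz":0,"tx":18,"ty":0,"tz":0,"gripper":-1},{"wx":0,"wy":0,"wz":0,"tx":24,"ty":0,"tz":0,"gripper":-1},{"wx":0,"wy":0,"wz":0,"tx":30,"ty":0,"tz":0,"gripper":-1}]'
python3 -m creep '[{"wx":0,"wy":0,"wz":0,"tx":6,"ty":0,"tz":0,"gripper":-1},{"wx":0,"wy":0,"wz":0,"tx":12,"ty":0,"tz":0,"gripper":-1},{"wx":0,"wy":0,"wz":0,"tx":18,"ty":0,"tz":0,"gripper":-1},{"wx":0,"wy":0,"wz":0,"tx":24,"ty":0,"tz":0,"gripper":-1},{"wx":0,"wy":0,"wz":0,"tx":30,"ty":0,"tz":0,"gripper":-1}]'
cat >> h.py <<'E'
def report(name):
    """cubes and TCP in the holder frame, mm and degrees"""
    o,r,m,X=look(name); C=np.array([.5811,-.1840]); a=np.radians(-9.3)
    A=np.array([[np.cos(a),np.sin(a)],[-np.sin(a),np.cos(a)]])
    for c,w,g in o:
        if min(w)>25: print('cube',(A@(c-C)*1e3).round(1),np.round(w,1),'yaw',round((g+9.3+45)%90-45,1))
    s=get_obs(); print('tcp',(A@(s['tool_pos'][:2]-C)*1e3).round(1),s['tool_pos'][2],s['tool_rot'],s['force'],s['time_s'])
E
python3 -c "
from h import *
report('w2')"
```

```text
time_s: 3.73
tool_pos: [0.4461, -0.2619, 0.1173]
tool_rot: [-180.0, 0.4, -9.1]
force: [-1.0, 0.2, -0.0]
grip_width: 0.0006
grasp_force: 0.0
time_s: 4.15
tool_pos: [0.4464, -0.2615, 0.0114]
tool_rot: [-180.0, 0.4, -9.1]
force: [0.1, 0.0, 0.9]
grip_width: 0.0003
grasp_force: 0.0
time_s: 4.57
tool_pos: [0.4801, -0.2679, 0.0156]
tool_rot: [180.0, -0.1, -9.1]
force: [-0.8, -0.0, 0.3]
grip_width: 0.0007
grasp_force: 0.4
time_s: 4.98
tool_pos: [0.5087, -0.2723, 0.0145]
tool_rot: [-180.0, 0.0, -9.2]
force: [-0.4, -0.3, 1.2]
grip_width: 0.0007
grasp_force: 0.6
cube [-21.4 -21.4] [43.5 42.8] yaw 0.2
cube [-22.9 -93.7] [42.7 41.7] yaw 0.5
tcp [-55.6 -98.7] 0.01463230534429355 [ 1.79978869e+02 -8.23284754e-02 -9.12718124e+00] [ 0.71549855 -0.91687058  0.45954458] 5.0333
```

```bash
python3 -m creep '[{"wx":0,"wy":0,"wz":0,"tx":2,"ty":0,"tz":0,"gripper":-1},{"wx":0,"wy":0,"wz":0,"tx":2,"ty":0,"tz":0,"gripper":-1},{"wx":0,"wy":0,"wz":0,"tx":-36,"ty":0,"tz":0,"gripper":-1},{"wx":0,"wy":0,"wz":0,"tx":-76,"ty":0,"tz":0,"gripper":-1},{"wx":0,"wy":0,"wz":0,"tx":-76,"ty":0,"tz":0,"gripper":-1}]'
python3 -m creep '[{"wx":0,"wy":0,"wz":0,"tx":0,"ty":30,"tz":0,"gripper":-1},{"wx":0,"wy":0,"wz":0,"tx":0,"ty":65,"tz":0,"gripper":-1},{"wx":0,"wy":0,"wz":0,"tx":0,"ty":79,"tz":0,"gripper":-1},{"wx":0,"wy":0,"wz":0,"tx":5,"ty":79,"tz":0,"gripper":-1},{"wx":0,"wy":0,"wz":0,"tx":12,"ty":79,"tz":0,"gripper":-1}]'
python3 -m creep '[{"wx":0,"wy":0,"wz":0,"tx":6,"ty":0,"tz":0,"gripper":-1},{"wx":0,"wy":0,"wz":0,"tx":12,"ty":0,"tz":0,"gripper":-1},{"wx":0,"wy":0,"wz":0,"tx":18,"ty":0,"tz":0,"gripper":-1},{"wx":0,"wy":0,"wz":0,"tx":24,"ty":0,"tz":0,"gripper":-1},{"wx":0,"wy":0,"wz":0,"tx":30,"ty":0,"tz":0,"gripper":-1}]'
python3 -m creep '[{"wx":0,"wy":0,"wz":0,"tx":6,"ty":0,"tz":0,"gripper":-1},{"wx":0,"wy":0,"wz":0,"tx":12,"ty":0,"tz":0,"gripper":-1},{"wx":0,"wy":0,"wz":0,"tx":18,"ty":0,"tz":0,"gripper":-1},{"wx":0,"wy":0,"wz":0,"tx":24,"ty":0,"tz":0,"gripper":-1},{"wx":0,"wy":0,"wz":0,"tx":30,"ty":0,"tz":0,"gripper":-1}]'
python3 -c "
from h import *
report('w3')"
```

```text
time_s: 5.45
tool_pos: [0.4224, -0.2579, 0.0114]
tool_rot: [-179.7, 0.7, -9.4]
force: [-0.8, 0.9, -0.9]
grip_width: 0.0005
grasp_force: 0.0
time_s: 5.87
tool_pos: [0.4318, -0.341, 0.0146]
tool_rot: [-180.0, 0.0, -9.4]
force: [1.3, -0.7, -0.4]
grip_width: 0.0003
grasp_force: 0.0
time_s: 6.28
tool_pos: [0.4631, -0.3442, 0.0144]
tool_rot: [-180.0, 0.0, -9.1]
force: [-1.0, 0.4, -0.0]
grip_width: 0.0006
grasp_force: 0.3
time_s: 6.7
tool_pos: [0.4923, -0.3498, 0.0145]
tool_rot: [-180.0, -0.0, -9.2]
force: [-0.2, 0.9, 0.0]
grip_width: 0.0
grasp_force: 0.2
cube [-21.4 -93.7] [43.8 42.7] yaw -0.1
cube [ -26.7 -173.5] [42.9 41.6] yaw -0.0
tcp [ -59.4 -177.7] 0.014658602162424341 [ 1.79977383e+02 -8.44883369e-02 -9.12138119e+00] [0.50120831 0.43559908 0.38955416] 6.75
```

```bash
python3 -m creep '[{"wx":0,"wy":0,"wz":0,"tx":3,"ty":0,"tz":0,"gripper":-1},{"wx":0,"wy":0,"wz":0,"tx":6,"ty":0,"tz":0,"gripper":-1},{"wx":0,"wy":0,"wz":0,"tx":6,"ty":0,"tz":0,"gripper":-1},{"wx":0,"wy":0,"wz":0,"tx":-20,"ty":0,"tz":0,"gripper":-1},{"wx":0,"wy":0,"wz":0,"tx":-20,"ty":0,"tz":0,"gripper":-1}]'
python3 -m creep '[{"wx":0,"wy":0,"wz":0,"tx":0,"ty":25,"tz":0,"gripper":-1},{"wx":0,"wy":0,"wz":0,"tx":0,"ty":42,"tz":0,"gripper":-1},{"wx":0,"wy":0,"wz":0,"tx":0,"ty":42,"tz":0,"gripper":-1},{"wx":0,"wy":0,"wz":0,"tx":35,"ty":42,"tz":0,"gripper":-1},{"wx":0,"wy":0,"wz":0,"tx":58,"ty":42,"tz":0,"gripper":-1}]'
python3 -c "
from h import *
report('w4')"
```

```text
time_s: 7.17
tool_pos: [0.4674, -0.3465, 0.0138]
tool_rot: [-179.9, 0.2, -9.3]
force: [-1.5, 1.1, 0.1]
grip_width: 0.0006
grasp_force: 0.0
time_s: 7.58
tool_pos: [0.5234, -0.3972, 0.0145]
tool_rot: [-179.9, -0.1, -9.3]
force: [0.5, 0.1, 0.1]
grip_width: 0.0004
grasp_force: 0.0
cube [-12.4 -96.5] [39.6 26.1] yaw -1.4
tcp [ -16.4 -217.7] 0.01483894924559662 [-179.99941564   -0.33819527   -8.97591567] [4.69569015 0.73583655 1.00059654] 7.6333
```

```bash
python3 -m creep '[{"wx":0,"wy":0,"wz":0,"tx":-3,"ty":-4,"tz":0,"gripper":-1},{"wx":0,"wy":0,"wz":0,"tx":-3,"ty":-10,"tz":0,"gripper":-1},{"wx":0,"wy":0,"wz":0,"tx":-3,"ty":-16,"tz":0,"gripper":-1},{"wx":0,"wy":0,"wz":0,"tx":-3,"ty":-22,"tz":0,"gripper":-1},{"wx":0,"wy":0,"wz":0,"tx":-3,"ty":-28,"tz":0,"gripper":-1}]'
python3 -m creep '[{"wx":0,"wy":0,"wz":0,"tx":0,"ty":-5,"tz":0,"gripper":-1},{"wx":0,"wy":0,"wz":0,"tx":0,"ty":-10,"tz":0,"gripper":-1},{"wx":0,"wy":0,"wz":0,"tx":0,"ty":-15,"tz":0,"gripper":-1},{"wx":0,"wy":0,"wz":0,"tx":0,"ty":-20,"tz":0,"gripper":-1},{"wx":0,"wy":0,"wz":0,"tx":0,"ty":-25,"tz":0,"gripper":-1}]'
python3 -m creep '[{"wx":0,"wy":0,"wz":0,"tx":0,"ty":-4,"tz":0,"gripper":-1},{"wx":0,"wy":0,"wz":0,"tx":0,"ty":-8,"tz":0,"gripper":-1},{"wx":0,"wy":0,"wz":0,"tx":0,"ty":-12,"tz":0,"gripper":-1},{"wx":0,"wy":0,"wz":0,"tx":0,"ty":-16,"tz":0,"gripper":-1},{"wx":0,"wy":0,"wz":0,"tx":0,"ty":-16,"tz":0,"gripper":-1}]'
python3 -c "
from h import *
report('w5'); p,X=cloud('top')
cv2.imwrite('pics/top5.png',cv2.resize(p[200:320,300:460,::-1],None,fx=5,fy=5,interpolation=cv2.INTER_CUBIC))"
```

```text
time_s: 8.05
tool_pos: [0.5236, -0.3684, 0.0148]
tool_rot: [-180.0, -0.0, -9.2]
force: [-0.2, -1.6, 0.9]
grip_width: 0.0004
grasp_force: 0.4
time_s: 8.47
tool_pos: [0.528, -0.3442, 0.0146]
tool_rot: [180.0, -0.0, -9.2]
force: [-0.8, -1.6, 0.4]
grip_width: 0.0001
grasp_force: 0.8
time_s: 8.88
tool_pos: [0.5309, -0.3276, 0.0145]
tool_rot: [-180.0, 0.0, -9.1]
force: [0.8, -0.5, -0.3]
grip_width: 0.0004
grasp_force: 0.1
cube [-12.2 -95. ] [86.8 28.5] yaw 2.4
cube [-14.7 -26.4] [34.5 30.7] yaw -0.4
tcp [ -26.4 -150. ] 0.014487451315054477 [-1.79952244e+02  6.49965347e-03 -9.12691672e+00] [-0.15680616  0.33456423  0.58177212] 8.9333
```

View pics/w5.png

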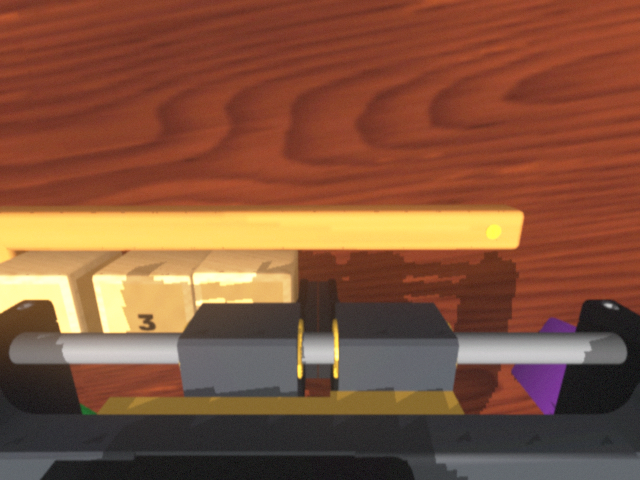

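The view shows cube_2 (140,300) and cube_3 (250,300) touching, with a small gap left to cube_1 at x≈95. I push on until the force rises.

```bash
python3 -m creep '[{"wx":0,"wy":0,"wz":0,"tx":2,"ty":-2,"tz":0,"gripper":-1},{"wx":0,"wy":0,"wz":0,"tx":3,"ty":-4,"tz":0,"gripper":-1},{"wx":0,"wy":0,"wz":0,"tx":3,"ty":-6,"tz":0,"gripper":-1},{"wx":0,"wy":0,"wz":0,"tx":3,"ty":-6,"tz":0,"gripper":-1}]'
python3 -m creep '[{"wx":0,"wy":0,"wz":0,"tx":0,"ty":-1,"tz":0,"gripper":-1},{"wx":0,"wy":0,"wz":0,"tx":0,"ty":-2,"tz":0,"gripper":-1},{"wx":0,"wy":0,"wz":0,"tx":0,"ty":-3,"tz":0,"gripper":-1},{"wx":0,"wy":0,"wz":0,"tx":0,"ty":-3,"tz":0,"gripper":-1}]'
```

```text
time_s: 9.32
tool_pos: [0.5328, -0.3257, 0.015]
tool_rot: [179.8, 0.1, -9.3]
force: [-3.8, -3.3, 3.3]
grip_width: 0.0006
grasp_force: 2.5
time_s: 9.65
tool_pos: [0.5332, -0.323, 0.015]
tool_rot: [179.8, 0.1, -9.3]
force: [-3.8, -4.6, 4.0]
grip_width: 0.0002
grasp_force: 2.7
```

```bash
python3 -m creep '[{"wx":0,"wy":0,"wz":0,"tx":0,"ty":10,"tz":0,"gripper":-1},{"wx":0,"wy":0,"wz":0,"tx":0,"ty":20,"tz":0,"gripper":-1},{"wx":0,"wy":0,"wz":0,"tx":-35,"ty":20,"tz":0,"gripper":-1},{"wx":0,"wy":0,"wz":0,"tx":-70,"ty":20,"tz":0,"gripper":-1},{"wx":0,"wy":0,"wz":0,"tx":-80,"ty":0,"tz":-30,"gripper":-1}]'
python3 -m creep '[{"wx":0,"wy":0,"wz":0,"tx":-10,"ty":-40,"tz":-140,"gripper":-1},{"wx":0,"wy":0,"wz":0,"tx":-10,"ty":-40,"tz":-140,"gripper":-1},{"wx":0,"wy":0,"wz":0,"tx":-10,"ty":-40,"tz":-140,"gripper":-1},{"wx":0,"wy":0,"wz":0,"tx":-10,"ty":-40,"tz":-140,"gripper":-1},{"wx":0,"wy":0,"wz":0,"tx":-10,"ty":-40,"tz":-140,"gripper":-1}]'
python3 -c "
from h import *
report('w6')"
```

```text
time_s: 10.07
tool_pos: [0.4454, -0.3093, 0.0393]
tool_rot: [-180.0, 0.8, -9.7]
force: [-0.9, -0.1, 0.3]
grip_width: 0.0005
grasp_force: 0.0
time_s: 10.48
tool_pos: [0.456, -0.2666, 0.1902]
tool_rot: [-180.0, -0.6, -9.1]
force: [1.4, -0.4, -1.1]
grip_width: 0.0006
grasp_force: 0.0
cube [-20.6 -90.2] [86.2 43.5] yaw 0.4
cube [-21.7 -21.2] [43.4 41.9] yaw 0.1
tcp [-111.5 -102. ] 0.18738622576475075 [-179.96798097   -0.36488921   -9.10039648] [ 0.43511173  0.75864375 -0.05699586] 10.5333
```

View pics/w6.png

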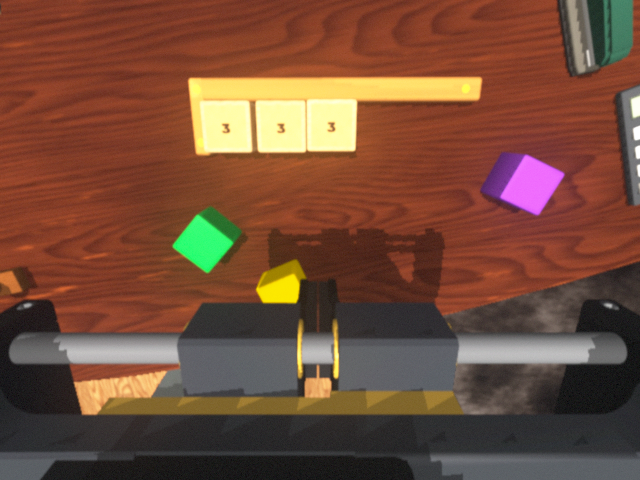

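All three stand square at the rail: (226,126), (281,126) and (331,126). About 4 mm of gap remains between cube_1 and cube_2. That is within the limit, but one more gentle push buys margin.

```bash
python3 -m creep '[{"wx":0,"wy":0,"wz":0,"tx":30,"ty":22,"tz":0,"gripper":-1},{"wx":0,"wy":0,"wz":0,"tx":60,"ty":44,"tz":0,"gripper":-1},{"wx":0,"wy":0,"wz":0,"tx":87,"ty":64,"tz":15,"gripper":-1},{"wx":0,"wy":0,"wz":0,"tx":87,"ty":64,"tz":50,"gripper":-1},{"wx":0,"wy":0,"wz":0,"tx":87,"ty":64,"tz":85,"gripper":-1}]'
python3 -m creep '[{"wx":0,"wy":0,"wz":0,"tx":0,"ty":0,"tz":35,"gripper":-1},{"wx":0,"wy":0,"wz":0,"tx":0,"ty":0,"tz":70,"gripper":-1},{"wx":0,"wy":0,"wz":0,"tx":0,"ty":0,"tz":85,"gripper":-1},{"wx":0,"wy":0,"wz":0,"tx":0,"ty":0,"tz":85,"gripper":-1}]'
python3 -c "
from h import *
report('w7')"
```

```text
time_s: 10.95
tool_pos: [0.5286, -0.3464, 0.0972]
tool_rot: [179.9, 0.0, -9.3]
force: [-0.5, -0.1, -0.5]
grip_width: 0.0002
grasp_force: 0.0
time_s: 11.28
tool_pos: [0.524, -0.3419, 0.0089]
tool_rot: [-179.9, 0.6, -9.2]
force: [-0.5, 0.3, -0.5]
grip_width: 0.0004
grasp_force: 0.0
cube [-14.1 -87.9] [91.9 31.4] yaw 1.6
tcp [ -28.5 -165.9] 0.012147812292692173 [-179.9494017     0.28839006   -9.22965352] [-0.28878252  0.33483002  1.00910839] 11.3333
```

```bash
python3 -m creep '[{"wx":0,"wy":0,"wz":0,"tx":2,"ty":-5,"tz":0,"gripper":-1},{"wx":0,"wy":0,"wz":0,"tx":2,"ty":-10,"tz":0,"gripper":-1},{"wx":0,"wy":0,"wz":0,"tx":2,"ty":-14,"tz":0,"gripper":-1},{"wx":0,"wy":0,"wz":0,"tx":2,"ty":-18,"tz":0,"gripper":-1},{"wx":0,"wy":0,"wz":0,"tx":2,"ty":-22,"tz":0,"gripper":-1}]'
python3 -m creep '[{"wx":0,"wy":0,"wz":0,"tx":0,"ty":-2,"tz":0,"gripper":-1},{"wx":0,"wy":0,"wz":0,"tx":0,"ty":-4,"tz":0,"gripper":-1},{"wx":0,"wy":0,"wz":0,"tx":0,"ty":-5,"tz":0,"gripper":-1},{"wx":0,"wy":0,"wz":0,"tx":0,"ty":-5,"tz":0,"gripper":-1},{"wx":0,"wy":0,"wz":0,"tx":0,"ty":-5,"tz":0,"gripper":-1}]'
```

```text
time_s: 11.75
tool_pos: [0.5347, -0.3219, 0.016]
tool_rot: [180.0, -0.1, -9.1]
force: [-0.4, -2.0, 1.7]
grip_width: 0.0005
grasp_force: 1.7
time_s: 12.17
tool_pos: [0.5349, -0.3189, 0.0157]
tool_rot: [179.9, -0.1, -9.2]
force: [-0.8, -4.0, 5.3]
grip_width: 0.0003
grasp_force: 2.7
```

```bash
python3 -m creep '[{"wx":0,"wy":0,"wz":0,"tx":0,"ty":10,"tz":0,"gripper":-1},{"wx":0,"wy":0,"wz":0,"tx":0,"ty":22,"tz":0,"gripper":-1},{"wx":0,"wy":0,"wz":0,"tx":-35,"ty":22,"tz":0,"gripper":-1},{"wx":0,"wy":0,"wz":0,"tx":-70,"ty":20,"tz":0,"gripper":-1},{"wx":0,"wy":0,"wz":0,"tx":-80,"ty":0,"tz":-30,"gripper":-1}]'
python3 -m creep '[{"wx":0,"wy":0,"wz":0,"tx":-10,"ty":-40,"tz":-140,"gripper":-1},{"wx":0,"wy":0,"wz":0,"tx":-10,"ty":-40,"tz":-140,"gripper":-1},{"wx":0,"wy":0,"wz":0,"tx":-10,"ty":-40,"tz":-140,"gripper":-1},{"wx":0,"wy":0,"wz":0,"tx":-10,"ty":-40,"tz":-140,"gripper":-1},{"wx":0,"wy":0,"wz":0,"tx":-10,"ty":-40,"tz":-140,"gripper":-1}]'
python3 -c "
from h import *
report('w8')"
```

```text
time_s: 12.58
tool_pos: [0.4438, -0.3054, 0.0386]
tool_rot: [-179.9, 0.9, -9.7]
force: [-0.4, 1.0, 0.5]
grip_width: 0.0002
grasp_force: 0.0
time_s: 13.0
tool_pos: [0.4546, -0.2632, 0.1893]
tool_rot: [-179.9, -0.5, -9.1]
force: [0.7, -0.2, 0.2]
grip_width: 0.0004
grasp_force: 0.0
cube [-21.1 -64.2] [129.8  43. ] yaw 1.2
tcp [-113.4  -98.8] 0.18662154721342292 [-179.93681721   -0.24351915   -9.09617029] [-0.3082769   0.67011384 -0.35744759] 13.05
```

View pics/w8.png

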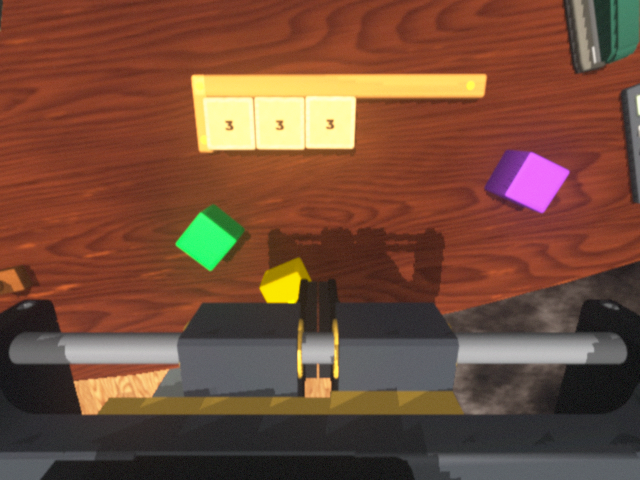

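The row is closed (129.8 × 43 mm) and flush to the rail, with cubes at (229,123), (280,123) and (331,123). The arm is clear, so I hand it in.

```bash
python3 -c "
from cell import env
print(env.sign_off())"
```

```text
the job is handed in; nothing more can be done
None
```

Cubes 2 and 3 were pushed back and the job is handed in at about 13 s: in the last picture all three cubes stand in a closed row flush with the rail, starting at the end stop. The sign-off returned no verdict, and I did not re-measure the bystanders afterwards.

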